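# Hold the spring clip open over the price card

### The arm

A 7-joint arm with a two-finger parallel gripper is mounted at the origin on the work surface. World frame = base frame: x ahead of the robot, y to its left, z up, the work surface at z = 0. Lengths are in m, angles in rad, forces in N, time in s.
With the tool pointing down it reaches from about 0.425 to 0.875 m from the base axis. Payload 8.4 kg.
Tool frame: the origin (TCP) lies on the centre line of the jaws, within the pads' length; the fingertips stand 14 mm ahead of it and the grasp point (between the pads) lies 5 mm behind it (robot.tcp_to_tips is the distance from the TCP to the fingertips, in m); z points along the fingers, y is the line along which they close (so a half turn about z gives the same grasp; the last joint's range is limited). The gripper opens to 85 mm and grips with 20 to 120 N. Pads are 22 mm wide; open, the fingers measure 114 mm over their backs; the gripper's body (76 mm by 85 mm) begins 54 mm behind the grasp point. The pads swing forward as they close: fully open they stand 13 mm farther back than shut.
Start: joints at [1.182, 0.333, 0.04, 1.465, -0.013, 1.343, -0.059], TCP at [0.186, -0.623, 0.245] pointing down, gripper open.
Joint ranges: [-2.58, 2.58], [-0.38, 2.09], [-1.3, 1.39], [0.25, 2.4], [-1.5, 4.64], [0.08, 2.09], [-2.65, 2.65]. Speed limits (rad/s): [2.22, 2.22, 2.79, 2.79, 3.14, 3.14, 3.14].

### API

Orientations are given as a 3x3 rotation matrix whose columns are the frame's x, y, z axes.
In Python, from plant import robot gives the robot as it stands. The module is installed in compiled form; this text tells all that it offers.
- The arm moves only by the tool apply_moves, never from a script. Its argument "targets" is a list of rows, each a list of 5 numbers: the shift along the tool's x, y, z in mm, then the turn about the tool's z in degrees, then the opening, from 0 (shut) to 1 (fully open). A call has 1 to 8 rows; each row shifts and turns the commanded pose from where the row before left it, along the tool's axes as they then stand; what a row does not reach is not made up. A row lasts 1/10 s, in which the tool goes at most 50 mm and 8.59 degrees, less where a joint would pass 70% of its speed; a pose out of reach is approached as far as the arm can. A call with a gripper value outside its range is refused whole. The fingers move at their own pace and stop on an object; "squeeze" is the grip in N (left out, the last holds). Time passes only in rows, so rows that do not move let the fingers close. It gives the time, the measured TCP pose, the force, the opening and the grip force at its end, in the units of the state.
- robot.sense(): the state, without advancing time (a new reading comes with each control period).
- robot.snapshot(name): name is "scene" or "top" or "wrist"; returns a dict with "image" (384x512x3 uint8, blue, green, red), "mtx" (3x3 intrinsics, pixels), "rvec" (rotation vector, rad) and "tvec" (3), from world to camera coordinates, as OpenCV has them. Camera axes: x right, y down, z forward; pixel columns grow to the right and rows downward; lengths in m; the calibration is good to about 2 mm. A picture is of the moment at which its call begins. There is no depth.
- robot.job_done(): hands the job in; it is judged then, once.
The state is a dict: "time_s": time; "joint_pos": joint angles; "qvel": joint speeds; "joint_torque": joint torques, N m; "eef_pos": TCP position; "eef_rot": TCP orientation; "force": force on the tool from outside, world axes, zero at the start; "ft_torque": the same for the moment, N m; "gripper_width": finger opening in m; "grasp_force": force on a finger pad.
Only numpy, scipy, OpenCV 4.12 (cv2) and the standard library are available. Lean on these libraries where they do the work, as an engineer would, in place of code of your own. Each camera call takes 0.05 s, during which the arm holds its last target. There are 200 camera calls.

### The job

The stall keeper wants to slip a tag beside the orange price card. Squeeze the handles of the blue spring clip so that its jaws gape fully, lift it off its rack, and lower it upright over the middle of the orange card's top edge, jaws one on each side of the card and the edge about halfway up the jaws, without pressing on the card. Finish there, still squeezing the clip wide open in mid-air around the card edge, and do not push about the orange or green stand, the jar or the yellow cake box.

Things in the scene. Friction and masses are not known exactly. Their poses are not given: they have to be found in the camera images.
- clip: Blue plastic spring clip, about 0.06 kg. Origin: centre of its pivot. z: up, to the handle tops; y: along the pivot; x: the way the jaws open and the handles are squeezed. It starts upright, jaws down, clamped astride the rack's steel fin, with the jaw tips 22 mm below the fin's top. Symmetric about its plane x = 0.
- clip_handles (a point): On the clip's midplane, 40 mm above the pivot, between the two handle wings: flat, 34 mm wide (y), 4 mm thick, tops 46 mm above the pivot, flaring up to 51 mm over the outsides at the start. Squeezed near the tops along x, they end parallel on a stop, 21 mm over the outsides, reaching from 9 to 50 mm above the pivot.
- clip_tips (a point): On the clip's midplane, 48 mm below the pivot, at the height of the closed jaw tips. The jaws are flat plates 44 mm wide (y), 5 mm thick, reaching up to the pivot; on the stop their tips gape about 32 mm.
- jaw_a (a joint): Opening of the jaw on the clip's +x side (rad): 0 = parallel, gripping a 4 mm card; -0.04 = shut on nothing; 0.3 = fully open at the stop. About 4 N on each wing starts the opening, about 8 N reaches the stop; 20 to 40 N just holds it there. Let go, it snaps shut.
- jaw_b (a joint): opening angle of the jaw on the -x side; it always equals that of jaw_a (the two are coupled).
- rack_edge (a point): middle of the top edge of the rack's upright steel fin, 85 mm above the table; fin 4 mm thick along its x, 100 mm long along its y; foot a dark wooden block 70 x 120 x 20 mm, fixed to the table. The clip sits within 20 mm of the middle of the fin.
- orange_stand: Price stand with the orange card: light wooden foot 60 (x) x 130 (y) x 22 mm high, loose, 0.7 kg, carrying an upright stiff card 4 mm thick (x), 120 mm long (y), top edge 122 mm above the table. Origin: centre of its underside.
- orange_edge (a point): middle of the orange card's top edge; x across the card, y along the edge, z up.
- green_stand: The same kind of stand with a green card: not to be used. Origin: centre of its underside.
- snack_jar: Bystander: amber jar with red cap, 72 mm across, 95 mm tall. Origin: centre of its underside.
- cake_box: Bystander: flat yellow box of cakes, 85 x 130 x 30 mm. Origin: centre of its underside.
There are look-alikes about, which are no part of the job. Of the things that look like the clip, the largest one is meant. What is shaped like the orange_stand but purple or turquoise is not meant.

How it is judged:
On the way:
1. the clip is squeezed open and lifted clear of the rack (value of joint jaw_a above 0.18 rad and contact force between the fingers and clip above 2 N and z of clip in the frame of rack_edge above 0.06 m), for 0.2 s.
At the end, for the whole second after the job is handed in: Fingers still squeeze the clip (over 2 N), jaws over 0.2 rad open; clip still, upright and in line with the card (0.2 rad), pivot within 10 mm of its plane, 25 mm of its edge's middle, 10-38 mm above the edge, pressing the stand under 1 N; stands, jar, box within 20 mm of their start (value of joint each of jaw_a, jaw_b above 0.2 rad and contact force between the fingers and clip above 2 N and contact force between clip and orange_stand below 1 N and x of clip in the frame of orange_edge between -0.01 and 0.01 m and y of clip in the frame of orange_edge between -0.025 and 0.025 m and z of clip in the frame of orange_edge between 0.01 and 0.038 m and angle between the y axis of clip and the y axis of orange_edge, either way round below 0.2 rad and angle between clip's own z axis and vertical below 0.2 rad and linear speed of clip below 0.03 m/s and distance of each of orange_stand, green_stand, snack_jar, cake_box from where it was at the start of the episode below 0.02 m and angle between orange_stand's own z axis and vertical below 0.05 rad); the arm keeps its last pose, push and grip.
It fails at once if the orange stand is pushed more than 20 mm or tipped (distance of orange_stand from where it was at the start of the episode above 0.02 m or angle between orange_stand's own z axis and vertical above 0.2 rad).
It fails at once if a bystander (green stand, jar or cake box) is pushed more than 20 mm (distance of any of green_stand, snack_jar, cake_box from where it was at the start of the episode above 0.02 m).
It also fails if it takes over 38 s, if anything falls off the work surface, if the arm or the gripper's body presses on something with over 40 N, if the wrist force passes 120 N, or if a joint passes its speed limit or range.

## Working session

There is one attempt and no reset: what is moved stays moved. The work goes in short steps, Python scripts to look and compute and a tool call to move; the robot and the scene stay as the last step left them, time stands still between calls to the robot, and variables do not carry over. Pictures are saved under pics/ and viewed, at most 10 in all, crops included, and the job is handed in when it is done.

Besides the shell and the picture viewer there is one more tool, called after "Request:" as name(argument=value, ...) on one line, values as JSON. apply_moves: Moves the arm, as the interface text tells. Its arguments: {"type":"object","properties":{"targets":{"type":"array"},"squeeze":{"type":"number"}},"required":["targets"]}

```bash
mkdir -p pics; cat > h.py <<'E'
import numpy as np, cv2, pickle
from plant import robot
def snap(n,f):
    s=robot.snapshot(n); cv2.imwrite(f'pics/{f}.png',s['image']); pickle.dump(s,open(f'pics/{f}.pkl','wb')); return s
def ray(s,uv):
    R=cv2.Rodrigues(np.array(s['rvec'],float))[0]; t=np.array(s['tvec'],float).ravel()
    p=cv2.undistortPoints(np.array([[uv]],float),np.array(s['mtx'],float),None)[0,0]
    return -R.T@t, R.T@np.array([p[0],p[1],1])
def onz(s,uv,z):
    c,d=ray(s,uv); return c+d*(z-c[2])/d[2]
E
python3 - <<'E'
from h import *
for n in ('top','scene'): 
    s=snap(n,n+'0'); print(n,ray(s,(256,192)))
st=robot.sense(); print(st['eef_pos'],st['eef_rot'],st['time_s'],robot.tcp_to_tips)
cv2.imwrite('pics/both.png',cv2.resize(cv2.imread('pics/top0.png'),(768,576)))
E
```

```text
top (array([0.35988694, 0.03032581, 1.18039417]), array([ 2.05406108e-01, -8.54871127e-04, -9.78712275e-01]))
scene (array([ 1.20580042, -0.33839237,  0.57470572]), array([-0.73759746,  0.43990871, -0.51251207]))
[ 0.18562198 -0.62252371  0.24452319] [[ 9.58289652e-01  2.85798304e-01 -5.21200321e-04]
 [ 2.85798760e-01 -9.58288670e-01  1.37632374e-03]
 [-1.06109372e-04 -1.46787520e-03 -9.99998917e-01]] 0.1 0.014
```

View pics/both.png

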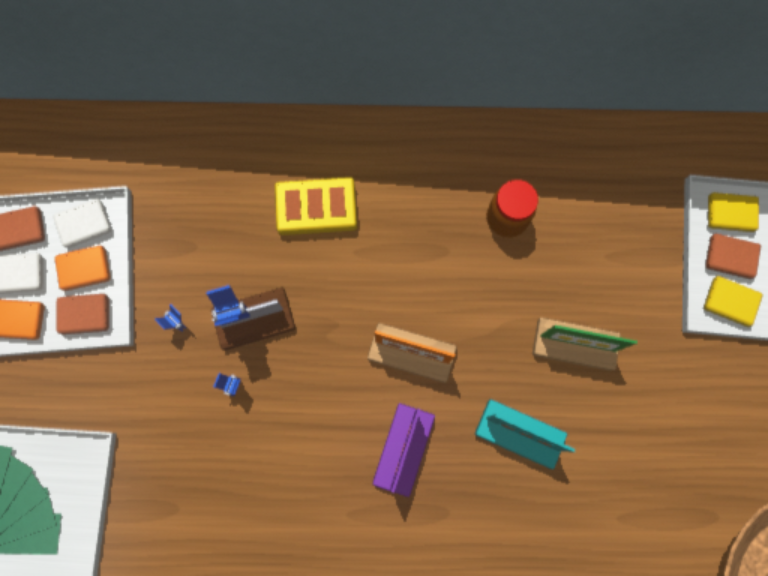

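View pics/scene0.png

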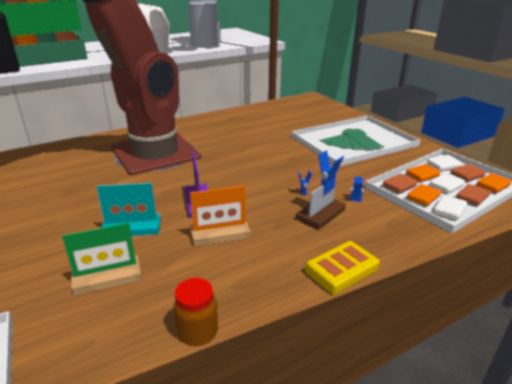

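The top view shows the rack and clip at about (245,315), the orange card edge from (376,330) to (455,354), and the green stand at (585,340), all in the 768-wide image. The scene view shows the clip on its fin at (325,185) and the orange card at (218,208). Next I'll look at crops of these.

```bash
python3 - <<'E'
from h import *
a=cv2.imread('pics/top0.png'); b=cv2.imread('pics/scene0.png')
c=lambda im,x,y,w,h,k:cv2.resize(im[y:y+h,x:x+w],None,fx=k,fy=k,interpolation=cv2.INTER_CUBIC)
A=c(a,130,180,80,70,5); B=c(a,240,205,80,70,5); C=c(b,280,140,80,90,5)[:350]
C=c(b,290,145,70,85,4);D=c(b,180,175,80,70,4)
out=np.zeros((700,800,3),np.uint8); 
out[:350,:400]=A; out[:350,400:]=B
C=cv2.resize(b[145:230,290:360],(206,250)); out=out[:600]
out[350:600,:206]=C; out[350:600,300:586]=cv2.resize(b[175:245,180:260],(286,250))
cv2.imwrite('pics/crop.png',out)
s=pickle.load(open('pics/top0.pkl','rb')); hs=cv2.cvtColor(a,cv2.COLOR_BGR2HSV)
m=cv2.inRange(hs,(5,200,170),(14,255,255)); n,l,stt,ce=cv2.connectedComponentsWithStats(m)
for i in range(1,n):
    if stt[i,4]>15: print(stt[i],cv2.minAreaRect(np.argwhere(l==i)[:,::-1].astype(np.float32)))
m=cv2.inRange(hs,(100,120,60),(125,255,255)); n,l,stt,ce=cv2.connectedComponentsWithStats(m)
for i in range(1,n):
    if stt[i,4]>15: print('blue',stt[i],ce[i])
E
```

```text
blue [138 191  28  26 357] [149.96918768 203.59663866]
blue [104 204  16  15 110] [112.89090909 212.46363636]
blue [143 249  17  14 130] [151.06923077 255.37692308]
```

View pics/crop.png

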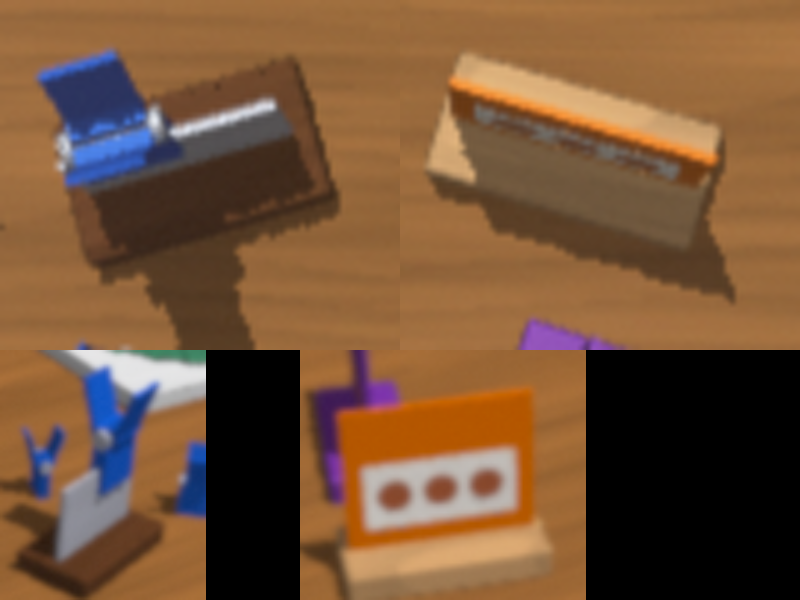

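The crops show these points (crop px, left panel):
- Fin top: right end about (275,103).
- Pivot ends: about (65,150) and (155,122).
- Far wing top: (40,72) to (115,52).
- Foot corners: (295,57), (335,190) and (95,262).

In the right panel the orange edge runs from (52,82) to (316,160).

```bash
python3 - <<'E'
from h import *
s=pickle.load(open('pics/top0.pkl','rb'))
P=lambda u,v,z,x0=130,y0=180: onz(s,(x0+(u+.5)/5-.5,y0+(v+.5)/5-.5),z)
def pr(n,*p):
    d=p[1]-p[0]; print(n,[q.round(4) for q in p],'len',np.linalg.norm(d).round(4),'ang',np.degrees(np.arctan2(d[1],d[0])).round(1),'mid',((p[0]+p[1])/2).round(4))
pr('foot R',P(295,57,.02),P(335,190,.02)); pr('foot diag',P(295,57,.02),P(95,262,.02)); pr('foot near',P(335,190,.02),P(95,262,.02))
pr('fin',P(275,103,.085),P(170,133,.085))
pr('pivot',P(155,122,.111),P(65,150,.111)); pr('wing',P(115,52,.157),P(40,72,.157))
pr('orange',P(316,160,.122,240,205),P(52,82,.122,240,205))
g=lambda u,v,z: onz(s,(u/1.5,v/1.5),z)
pr('green',g(634,344,.122),g(549,327,.122)); 
# triangulated pivot in scene: crop (103,437) -> 
t=pickle.load(open('pics/scene0.pkl','rb')); k=70/206
def tri(a,b):
    (c1,d1),(c2,d2)=a,b; M=np.stack([d1,-d2],1); q=np.linalg.lstsq(M,c2-c1,rcond=None)[0]; return ((c1+q[0]*d1+c2+q[1]*d2)/2).round(4),np.linalg.norm(c1+q[0]*d1-c2-q[1]*d2).round(4)
print(tri(ray(s,(130+155/5,180+122/5)),ray(t,(290+103*k,145+87*k))))
k2=80/286
for (u,v),(a,b) in (((52,82),(533,390)),((316,160),(338,412))): print(tri(ray(s,(240+u/5,205+v/5)),ray(t,(180+(a-300)*k2,175+(b-350)*k2))))
E
```

```text
foot R [array([0.6031, 0.1906, 0.02  ]), array([0.5391, 0.1689, 0.02  ])] len 0.0676 ang -161.3 mid [0.5711 0.1798 0.02  ]
foot diag [array([0.6031, 0.1906, 0.02  ]), array([0.503 , 0.2803, 0.02  ])] len 0.1344 ang 138.1 mid [0.5531 0.2355 0.02  ]
foot near [array([0.5391, 0.1689, 0.02  ]), array([0.503 , 0.2803, 0.02  ])] len 0.1171 ang 108.0 mid [0.5211 0.2246 0.02  ]
fin [array([0.5682, 0.1897, 0.085 ]), array([0.5537, 0.2362, 0.085 ])] len 0.0487 ang 107.3 mid [0.561  0.2129 0.085 ]
pivot [array([0.5539, 0.2381, 0.111 ]), array([0.5408, 0.2767, 0.111 ])] len 0.0408 ang 108.7 mid [0.5473 0.2574 0.111 ]
wing [array([0.5753, 0.2477, 0.157 ]), array([0.5661, 0.2787, 0.157 ])] len 0.0323 ang 106.4 mid [0.5707 0.2632 0.157 ]
orange [array([ 0.4859, -0.0727,  0.122 ]), array([0.5178, 0.0413, 0.122 ])] len 0.1184 ang 74.3 mid [ 0.5019 -0.0157  0.122 ]
green [array([ 0.5058, -0.3316,  0.122 ]), array([ 0.5285, -0.2098,  0.122 ])] len 0.124 ang 79.4 mid [ 0.5172 -0.2707  0.122 ]
(array([0.5533, 0.2377, 0.113 ]), np.float64(0.0021))
(array([0.518 , 0.042 , 0.1204]), np.float64(0.0034))
(array([ 0.4854, -0.0725,  0.1221]), np.float64(0.0021))
```

Measurements agree across views:
- **Pivot:** (0.547, 0.257, 0.111), with the clip's x axis at 17.7°.
- **Orange edge:** middle at (0.502, -0.016, 0.122), running along 74.3°.

Now I'll swing the arm round in an arc.

Request:
apply_moves(targets=[[24,0,0,-2,1],[46,-2,0,-4,1],[46,-2,0,-4,1],[46,-2,0,-4,1],[46,-2,0,-4,1],[46,-2,0,-4,1],[46,-2,0,-4,1],[46,-2,0,-4,1]])

```text
time_s: 0.9
eef_pos: [0.4781, -0.4397, 0.2449]
eef_rot: [[0.684, 0.73, -0.0], [0.73, -0.684, 0.001], [0.0, -0.0, -1.0]]
force: [0.6, -0.2, 0.4]
gripper_width: 0.0854
grasp_force: 0.0
```

Request:
apply_moves(targets=[[46,-2,0,-4,1],[46,-2,0,-4,1],[46,-2,0,-4,1],[46,-2,0,-4,1],[46,-2,0,-4,1],[46,-2,0,-4,1],[46,-2,0,-4,1],[46,-2,0,-4,1]])

```text
time_s: 1.7
eef_pos: [0.6412, -0.1147, 0.245]
eef_rot: [[0.194, 0.981, -0.0], [0.981, -0.194, 0.001], [0.0, -0.0, -1.0]]
force: [0.8, -0.2, 0.4]
gripper_width: 0.0857
grasp_force: 0.0
```

```bash
cat >> h.py <<'E'
def need(target,ang):  # tool-frame shift mm (in current axes) and turn deg to target TCP, tool-y at ang deg
    s=robot.sense(); R=np.array(s['eef_rot']); d=R.T@(np.array(target)-s['eef_pos'])*1000
    a=np.degrees(np.arctan2(R[1,1],R[0,1])); print('t',s['time_s'],'pos',np.round(s['eef_pos'],4),'shift',d.round(1),'turn',round(a-ang,2),'force',np.round(s['force'],1),'w',s['gripper_width'],'gf',s['grasp_force'])
E
python3 -c "
from h import *
need((.5473,.2574,.22),17.7)"
```

```text
t 1.7 pos [ 0.6412 -0.1147  0.245 ] shift [ 346.9 -164.2   25.2] turn -28.86 force [ 0.8 -0.2  0.4] w 0.08566346274478805 gf 0.0
```

Request:
apply_moves(targets=[[45,-10,0,-4,1],[45,-10,0,-4,1],[45,-10,0,-4,1],[45,-10,0,-4,1],[45,-10,0,-4,1],[45,-10,0,-4,1],[45,-10,0,-4,1],[30,-8,0,-0.9,1]])

```text
time_s: 2.5
eef_pos: [0.5495, 0.2247, 0.2453]
eef_rot: [[-0.308, 0.951, -0.001], [0.951, 0.308, 0.001], [0.002, -0.0, -1.0]]
force: [-0.1, 0.8, 0.8]
gripper_width: 0.0855
grasp_force: 0.0
```

```bash
python3 -c "
from h import *
need((.5473,.2574,.22),17.7)"
```

```text
t 2.5 pos [0.5495 0.2247 0.2453] shift [31.7  8.  25.4] turn 0.23 force [-0.1  0.8  0.8] w 0.08549690539031317 gf 0.0
```

Request:
apply_moves(targets=[[0,0,0,0,1],[0,0,0,0,1]])

```text
time_s: 2.7
eef_pos: [0.5513, 0.2213, 0.2453]
eef_rot: [[-0.303, 0.953, -0.0], [0.953, 0.303, -0.0], [-0.0, -0.0, -1.0]]
force: [-0.5, -0.7, 0.8]
gripper_width: 0.0855
grasp_force: 0.0
```

```bash
python3 -c "
from h import *
need((.5473,.2574,.22),17.7)"
```

```text
t 2.7 pos [0.5513 0.2213 0.2453] shift [35.6  7.2 25.3] turn -0.06 force [-0.5 -0.7  0.8] w 0.08552380557952971 gf 0.0
```

Request:
apply_moves(targets=[[18,3.5,5,0,1],[18,3.5,5,0,1],[0,0,0,0,1],[0,0,0,0,1]])

```text
time_s: 3.1
eef_pos: [0.5482, 0.2556, 0.235]
eef_rot: [[-0.3, 0.954, -0.001], [0.954, 0.3, -0.001], [-0.0, -0.001, -1.0]]
force: [0.3, -0.3, -0.1]
gripper_width: 0.0859
grasp_force: 0.0
```

```bash
python3 -c "
from h import *
s=snap('wrist','w1'); need((.5473,.2574,.146),17.7)
p=[(.5473,.2574,.111),(.5473,.2574,.157),(.5531,.2355,.085)]
print(cv2.projectPoints(np.array(p),s['rvec'],s['tvec'],s['mtx'],None)[0])
cv2.imwrite('pics/w1b.png',cv2.resize(s['image'],(768,576)))"
```

```text
t 3.15 pos [0.5484 0.2552 0.2352] shift [ 2.5 -0.4 89.2] turn -0.3 force [0.7 0.4 1. ] w 0.0852367542687796 gf 0.0
[[[259.48277156 188.37832866]]

 [[259.29365635 204.79758181]]

 [[258.59817784 202.54624548]]]
```

View pics/w1b.png

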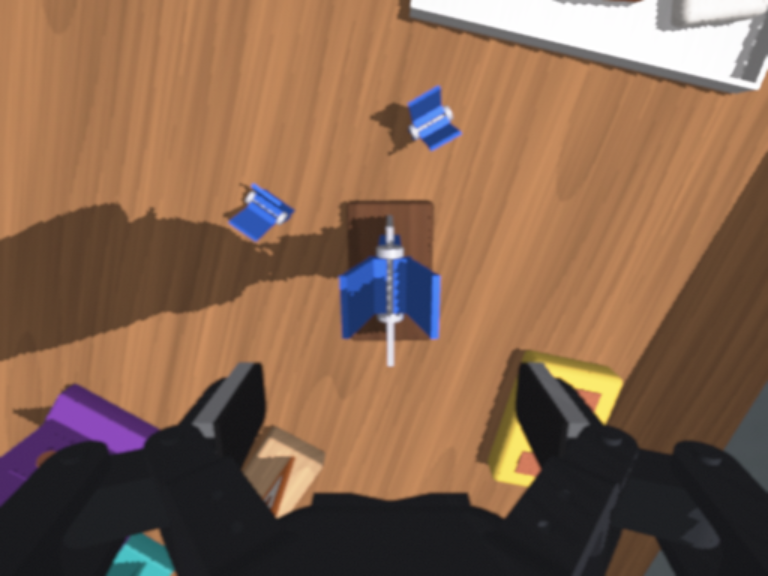

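The wrist view shows the clip's wing tops centred at (390,307), against (389,307) predicted, with the fingers symmetric about column 390. Descending.

Request:
apply_moves(targets=[[2,0,20,-0.3,1],[0,0,20,0,1],[0,0,20,0,1],[0,0,15,0,1],[0,0,10,0,1],[0,0,4,0,1],[0,0,0,0,1]])

```text
time_s: 3.85
eef_pos: [0.5472, 0.2583, 0.1463]
eef_rot: [[-0.305, 0.952, -0.0], [0.952, 0.305, -0.0], [0.0, -0.0, -1.0]]
force: [0.1, 0.5, -0.2]
gripper_width: 0.0859
grasp_force: 0.0
```

Request:
apply_moves(targets=[[0,0,0,0,0.7],[0,0,0,0,0.55],[0,0,0,0,0.45],[0,0,0,0,0.35],[0,0,0,0,0.25],[0,0,0,0,0.15],[0,0,0,0,0.1],[0,0,0,0,0.1]], squeeze=30)

```text
time_s: 4.65
eef_pos: [0.5471, 0.2585, 0.1463]
eef_rot: [[-0.306, 0.952, -0.0], [0.952, 0.306, 0.0], [0.0, -0.0, -1.0]]
force: [1.1, 0.8, 0.6]
gripper_width: 0.02
grasp_force: 33.4
```

Request:
apply_moves(targets=[[0,0,0,0,0],[0,0,-5,0,0],[0,0,-10,0,0],[0,0,-15,0,0],[0,0,-20,0,0],[0,0,-20,0,0],[0,0,-20,0,0],[0,0,-20,0,0]])

```text
time_s: 5.45
eef_pos: [0.5472, 0.2587, 0.2588]
eef_rot: [[-0.306, 0.952, 0.001], [0.952, 0.306, 0.001], [0.0, 0.002, -1.0]]
force: [-0.8, -0.4, -0.7]
gripper_width: 0.0197
grasp_force: 33.4
```

```bash
python3 -c "
from h import *
s=snap('scene','s2'); need((.5019,-.0157,.26),-15.7)
cv2.imwrite('pics/s2b.png',cv2.resize(s['image'][90:240,160:400],None,fx=3,fy=3,interpolation=cv2.INTER_CUBIC))"
```

```text
t 5.5 pos [0.5482 0.2595 0.2624] shift [-247.9 -128.3    1.5] turn 33.51 force [0.9 0.3 2.3] w 0.019923120723154903 gf 33.40882480144501
```

View pics/s2b.png

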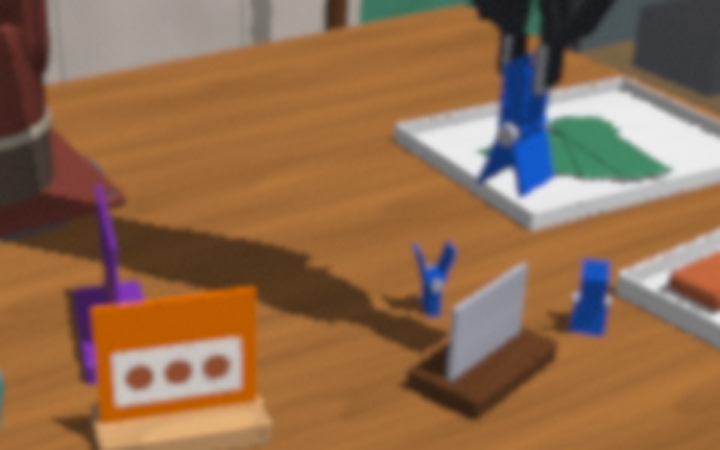

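The view shows the clip lifted clear with its jaws open, pivot at crop (508,133). Carrying it to the card.

Request:
apply_moves(targets=[[-10,-2,0,1.2,0],[-22,-4,0,2.4,0],[-22,-4,0,2.4,0],[-22,-4,0,2.4,0],[-22,-4,0,3,0],[-22,-4,0,3,0],[-22,-4,0,3,0],[-22,-4,0,3,0]])

```text
time_s: 6.3
eef_pos: [0.544, 0.0907, 0.2563]
eef_rot: [[0.05, 0.999, -0.0], [0.999, -0.05, 0.0], [0.0, -0.0, -1.0]]
force: [0.7, -0.6, 0.4]
gripper_width: 0.0202
grasp_force: 33.4
```

Request:
apply_moves(targets=[[-22,-4,0,3,0],[-22,-4,0,3,0],[-22,-4,0,3,0],[-20,-4,0,2.5,0],[-12,-3,0,1.5,0],[0,0,0,0,0],[0,0,0,0,0],[0,0,0,0,0]])

```text
time_s: 7.1
eef_pos: [0.5125, -0.0003, 0.2564]
eef_rot: [[0.267, 0.964, 0.0], [0.964, -0.267, 0.001], [0.001, 0.0, -1.0]]
force: [-0.9, 1.1, -1.3]
gripper_width: 0.0196
grasp_force: 33.4
```

```bash
python3 -c "
from h import *
need((.5019,-.0157,.24),-15.7)"
```

```text
t 7.1 pos [ 5.125e-01 -3.000e-04  2.564e-01] shift [-17.7  -6.1  16.4] turn 0.23 force [-0.9  1.1 -1.3] w 0.01955330047938987 gf 33.40799331665039
```

Request:
apply_moves(targets=[[-9,-3,8,0.2,0],[-8.5,-3,8,0,0],[0,0,0,0,0],[0,0,0,0,0],[0,0,0,0,0]])

```text
time_s: 7.6
eef_pos: [0.5019, -0.0166, 0.2405]
eef_rot: [[0.272, 0.962, 0.0], [0.962, -0.272, 0.0], [0.0, 0.0, -1.0]]
force: [0.1, 0.2, 0.8]
gripper_width: 0.0196
grasp_force: 33.4
```

```bash
python3 -c "
from h import *
need((.5019,-.0157,.181),-15.7)
w=snap('wrist','w3');s=snap('scene','s3');t=snap('top','t3')
for q in (w,s,t): print(cv2.projectPoints(np.array([(.5019,-.0157,.122),(.5019,-.0157,.205)]),q['rvec'],q['tvec'],q['mtx'],None)[0].round(1).tolist())
o=np.hstack([cv2.resize(w['image'],(400,300)),cv2.resize(s['image'][120:270,120:320],(400,300),interpolation=cv2.INTER_CUBIC)])
o=np.vstack([o,np.hstack([cv2.resize(w['image'][80:230,160:360],(400,300),interpolation=cv2.INTER_CUBIC),cv2.resize(t['image'][170:290,200:360],(400,300),interpolation=cv2.INTER_CUBIC)])])
cv2.imwrite('pics/o3.png',o)"
```

```text
t 7.6 pos [ 0.5019 -0.0166  0.2405] shift [ 0.8 -0.3 59.5] turn -0.09 force [0.1 0.2 0.8] w 0.019649787513917 gf 33.40573310852051
[[[259.9, 191.5]], [[259.8, 229.1]]]
[[[217.5, 189.1]], [[215.8, 154.3]]]
[[[276.3, 228.8]], [[278.2, 223.2]]]
```

View pics/o3.png

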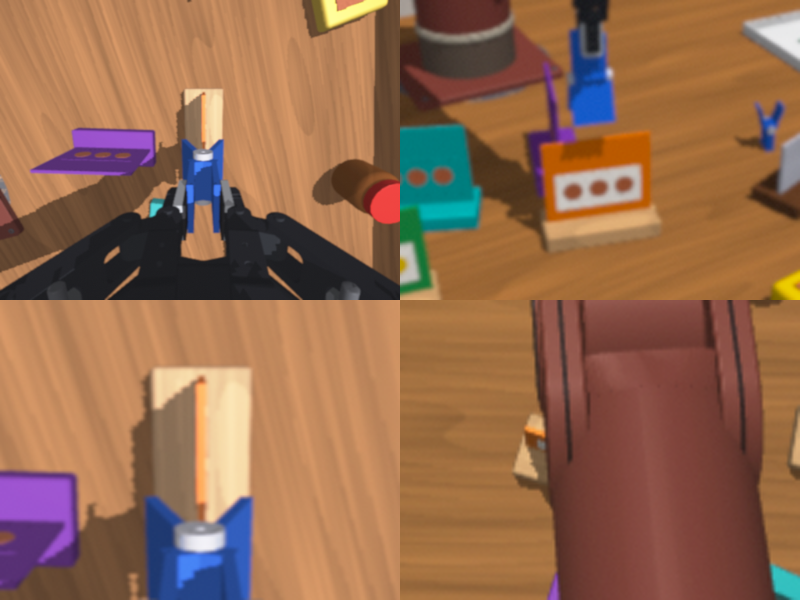

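The wrist view shows the card line at crop column 202 between the jaws, which span 147 to 252. In the scene view the pivot sits at about full pixel (215.5,157.5), roughly 7 mm lower than assumed, so I'll lower only 50 mm.

Request:
apply_moves(targets=[[0.5,0.5,5,0,0],[0,0,10,0,0],[0,0,10,0,0],[0,0,10,0,0],[0,0,8,0,0],[0,0,5,0,0],[0,0,2,0,0],[0,0,0,0,0]])

```text
time_s: 8.55
eef_pos: [0.5024, -0.0164, 0.1902]
eef_rot: [[0.272, 0.962, -0.0], [0.962, -0.272, 0.0], [0.0, -0.0, -1.0]]
force: [1.4, -1.0, -0.3]
gripper_width: 0.0199
grasp_force: 33.4
```

```bash
python3 -c "
from h import *
need((.5019,-.0157,.19),-15.7)
w=snap('wrist','w4');s=snap('scene','s4')
for q in (w,s): print(cv2.projectPoints(np.array([(.5019,-.0157,.122),(.5019,-.0157,.147)]),q['rvec'],q['tvec'],q['mtx'],None)[0].round(1).tolist())
o=np.hstack([cv2.resize(w['image'][100:250,190:330],(400,428),interpolation=cv2.INTER_CUBIC),cv2.resize(s['image'][130:237,170:270],(400,428),interpolation=cv2.INTER_CUBIC)])
cv2.imwrite('pics/o4.png',o)"
```

```text
t 8.55 pos [ 0.5024 -0.0164  0.1902] shift [ 0.5 -0.6  0.2] turn -0.1 force [ 1.4 -1.  -0.3] w 0.019865247211107915 gf 33.405742049217224
[[[259.4, 211.2]], [[259.3, 224.7]]]
[[[217.5, 189.1]], [[217.0, 179.0]]]
```

View pics/o4.png

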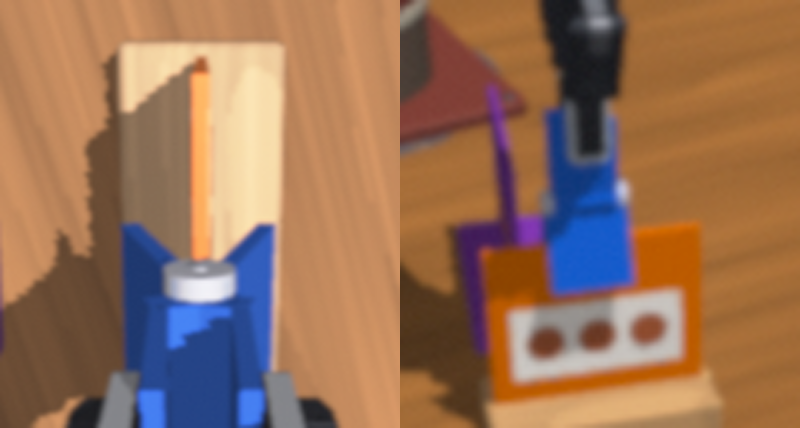

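The view shows the card edge about halfway up the open jaws. The card is at column 201 with the jaws spanning 121–273. The pivot is about 26 mm above the edge and centred along it, with no contact force. Settle and hand in.

Request:
apply_moves(targets=[[0,0,0,0,0],[0,0,0,0,0],[0,0,0,0,0]])

```text
time_s: 8.95
eef_pos: [0.5025, -0.0164, 0.1905]
eef_rot: [[0.272, 0.962, 0.0], [0.962, -0.272, -0.0], [0.0, 0.0, -1.0]]
force: [0.1, -0.9, -1.1]
gripper_width: 0.02
grasp_force: 33.4
```

```bash
python3 -c "
from h import *
need((.5019,-.0157,.19),-15.7); print(robot.job_done())"
```

```text
t 8.95 pos [ 0.5025 -0.0164  0.1905] shift [ 0.5 -0.8  0.5] turn -0.1 force [ 0.1 -0.9 -1.1] w 0.019960752371753574 gf 33.40551495552063
the job is handed in; nothing more can be done
None
```

I handed the job in at about 9 s, with no verdict shown: the blue clip is held wide open around the middle of the orange card's top edge, which sits about halfway up the jaws, and I saw no sign of it touching the card.

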